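Box the core prints and stack the top tray

TASK

Put the three plain solid core prints upright into the fixed three-cell tray, the largest in the widest cell, the medium one in the middle cell and the smallest in the narrowest; the stepped one and the bored one belong to another job and stay where they stand. Then stack the tray with the wooden grip on top, so that all four of its pins drop fully into the corner sockets. Leave the core box half, the weight and the mallet undisturbed.

Things in the scene. Friction and masses are not known exactly. Their poses are not given: they have to be found in the camera images.
- print_large_mid (a point): largest plain core print: a solid turned pale hornbeam cylinder with a flat, unbroken top, 52 mm diameter, 36 mm tall, standing upright on the bench at the start. The point is its centre, 18 mm above its underside; z is its axis. 0.05 to 0.08 kg
- print_medium_mid (a point): medium plain core print: the same, 40 mm diameter, 36 mm tall; point at its centre, 18 mm above its underside. 0.03 to 0.05 kg
- print_small_mid (a point): smallest plain core print: the same, 28 mm diameter, 36 mm tall; point at its centre, 18 mm above its underside. 0.015 to 0.03 kg
- stepped_print_mid (a point): look-alike that does not belong: same wood and height (36 mm), 40 mm diameter for its lower 18 mm, then a 22 mm diameter spigot; point at its centre, 18 mm up. Leave it
- bored_print_mid (a point): look-alike that does not belong: same wood and height (36 mm), 52 mm diameter with a 28 mm hole bored right through; point at its centre, 18 mm up. Leave it
- lower_tray: grey steel three-cell tray fixed to the bench, 244 (x) x 124 (y) mm; origin: centre of its underside, z up. Floor 5 thick; 4 mm walls to 19 mm height. Cells 116 long in y, centred on y=0; in x: widest 72, centre x=-56; middle 58, centre x=+13; narrowest 46, centre x=+69. At x=+-109, y=+-49: 26 mm square steel posts, tops at 48, each with a 15 mm square socket 15 deep, bevelled mouth
- top_tray_grip (a point): loose grey tray, 244 (x) x 124 (y) mm, ~0.6 kg, standing on four tapered 9 mm pins, 12 long, at x=+-109, y=+-49. Upright dark wooden grip in its middle: 14 thick (y), 100 long (x), from 17 to 75 mm above the pin tips; rim at 29. Point: in the grip on the tray's centre line, 58 above the pin tips; axes the tray's, z up. Stacked home (either way round), the point is 94 mm above the bench
- core_box: bystander: green painted core box half, 90 x 170 x 50 mm block with a trough, two small brass pins on top; origin at the centre of its underside. Do not disturb
- iron_weight: bystander: dark cast iron weight with a knob, 84 mm diameter, 78 mm tall; origin at the centre of its underside. Do not disturb
- mallet: bystander: hornbeam mallet lying on the bench, head 60 x 110 x 60 mm (x, y, z), 24 mm thick handle running 200 mm from the head towards its -x at 30 mm height; origin at the centre of the head's underside. Do not disturb
Not all that is in view belongs to the job. Leave any black look-alike of the part that bears print_medium_mid alone.

How it is judged:
By the outcome, as a careful person would: the job done as asked, in the order asked, and still so for the second after the job is handed in, with the robot touching nothing.
It also fails if it takes over 120 s, if anything falls off the work surface, if the arm or the gripper's body presses on something with over 40 N, if the wrist force passes 120 N, or if a joint passes its speed limit or range.

ROBOT

A 6-joint arm with a two-finger parallel gripper is mounted at the origin on the work surface. World frame = base frame: x ahead of the robot, y to its left, z up, the work surface at z = 0. Lengths are in m, angles in degrees, forces in N, time in s.
With the tool pointing down it reaches from about 0.35 to 0.875 m from the base axis. Payload 4.2 kg.
Tool frame: the origin (TCP) lies at the very end of the fingers, on their centre line; the grasp point (between the pads) lies 19 mm behind it; z points along the fingers, y is the line along which they close (so a half turn about z gives the same grasp; the last joint's range is limited). The gripper opens to 87 mm and grips with 3 to 60 N. Pads are 19 mm wide; open, the fingers measure 117 mm over their backs; the gripper's body (75 mm by 190 mm) begins 51 mm behind the grasp point.
Start: joints at [-48.495, 22.042, 0.453, 0, -68.411, -14.817], TCP at [0.281, -0.558, 0.202] pointing down, gripper open.
Joint ranges: [-179.83, 179.83], [-69.29, 118.12], [-61.27, 80.66], [-181.25, 117.63], [-171.15, -9.14], [-177.46, 177.46]. Speed limits (degrees/s): [159.86, 159.86, 180, 180, 180, 180].

INTERFACE

Orientations are given as a 3x3 rotation matrix whose columns are the frame's x, y, z axes.
In Python, from station import * gives the robot as it stands.
- The arm moves only by the shell command python3 -m pendant 'ROWS'. ROWS is JSON, a list of rows, each an object of numbers: "x", "y", "z": the shift along the world's x, y, z normalised to -1 to 1, where 1 is 250 mm; "rx", "ry", "rz": the turn, a rotation vector about the world's x, y, z normalised to -1 to 1, where 1 is 180 degrees; "claw": the opening, from 0 (shut) to 1 (fully open). A call has exactly 8 rows; each row is the pose to reach, as a shift and turn from the pose commanded when the call began, turning the shorter way round; what a row does not reach only later rows make up. A row lasts 1/8 s, in which the tool goes at most 62.5 mm and 10.7 degrees, less where a joint would pass 70% of its speed; a pose out of reach is approached as far as the arm can. A call with a number of a shift or a turn outside -1 to 1 is refused whole. A call with a gripper value outside its range is refused whole. The fingers move at their own pace and stop on an object; the grip force is fixed at half the most. Time passes only in rows, so rows that repeat a pose let the fingers close, or fill a call up. It gives the time, the measured TCP pose, the force, the opening and the grip force at its end, in the units of the state.
- sense(): the state, without advancing time (a new reading comes with each control period).
- capture(name): name is "scene" or "side" or "wrist"; returns a dict with "color" (480x640x3 uint8, red, green, blue), "mtx" (3x3 intrinsics, pixels), "world_to_cam" (4x4, takes a point from world to camera coordinates). Camera axes: x right, y up, looking along -z (the intrinsics and any distortion apply to the point x, -y, -z); pixel columns grow to the right and rows downward; lengths in m; the calibration is good to about 2 mm. The wrist camera is an equidistant fisheye: a pixel r from the principal point sees the ray r / f radians off the axis. A picture is of the moment at which its call begins. There is no depth.
- finish_job(): hands the job in; it is judged then, once.
Trained networks look in a picture, given as the dict that the camera call returned (one of the last four; its "shot" number tells which), for a name from the list of things; names that differ only in an ending like _2 or _b are one class to them, and where a whole thing is asked for, a point or a joint stands for the part that bears it (a point fixed in the world has none). Each returns a list of dicts, best first, with "conf" (0 to 1); they miss things now and then, are a little off and sometimes report something else, mostly with a low value. They report only what shows in the picture. A call takes as long as a camera call. They do not tell look-alikes from the thing itself.
- search_frame(picture, label): "centre" ([column, row] in pixels, amid what is visible of it).
- regions_of(picture, label): "region" (480x640 bool, what is visible of it) and "centre" ([column, row] in pixels, amid what is visible of it).
The state is a dict: "time_s": time; "joints": joint angles; "joint_velocities": joint speeds; "effort": joint torques, N m; "tcp_pos": TCP position; "ee_rot": TCP orientation; "wrist_force": force on the tool from outside, world axes, zero at the start; "moment": the same for the moment, N m; "gripper_width": opening from 0.0 (shut) to 1.0 (fully open); "gripper_force": force on a finger pad.
Only numpy, scipy, OpenCV 4.12 (cv2) and the standard library are available. Lean on these libraries where they do the work, as an engineer would, in place of code of your own. Each camera call takes 0.05 s, during which the arm holds its last target. There are 200 camera calls.

## Working session

There is one attempt and no reset: what is moved stays moved. The work goes in short steps, Python scripts to look and compute and a shell command to move; the robot and the scene stay as the last step left them, time stands still between calls to the robot, and variables do not carry over. Pictures are saved under pics/ and viewed, at most 14 in all, crops included, and the job is handed in when it is done.

```bash
ls; mkdir -p pics; python3 - <<'E'
from station import *
import cv2,numpy as np
for n in("scene","side"):
    p=capture(n); cv2.imwrite(f"pics/{n}0.png",p["color"][:,:,::-1]); print(n,p["mtx"].tolist(),np.round(p["world_to_cam"],3).tolist(),[k for k in p])
    for l in("print_large_mid","print_medium_mid","print_small_mid","stepped_print_mid","bored_print_mid","lower_tray","top_tray_grip","core_box","iron_weight","mallet"):
        print(l,[(np.round(d["centre"]).tolist(),round(d["conf"],2)) for d in search_frame(p,l)])
E
```

```text
pics
scene [[516.1836388312627, 0.0, 314.3502992439749], [0.0, 516.1836388312627, 241.28851616501558], [0.0, 0.0, 1.0]] [[0.559, 0.829, 0.018, -0.342], [-0.554, 0.357, 0.752, 0.252], [0.617, -0.431, 0.658, -1.748], [0.0, 0.0, 0.0, 1.0]] ['color', 'mtx', 'world_to_cam', 'shot']
print_large_mid [([236.0, 252.0], 0.91), ([282.0, 228.0], 0.5)]
print_medium_mid [([320.0, 214.0], 0.77), ([328.0, 192.0], 0.52)]
print_small_mid [([280.0, 230.0], 0.44)]
stepped_print_mid [([186.0, 271.0], 0.7), ([359.0, 244.0], 0.27)]
bored_print_mid [([356.0, 197.0], 0.8)]
lower_tray [([362.0, 248.0], 0.85), ([185.0, 268.0], 0.71)]
top_tray_grip [([252.0, 307.0], 0.94), ([354.0, 199.0], 0.65)]
core_box [([357.0, 313.0], 0.93)]
iron_weight [([107.0, 311.0], 0.79)]
mallet [([418.0, 177.0], 0.68)]
side [[593.9965001199753, 0.0, 319.8680803063375], [0.0, 593.9965001199753, 235.85562035411195], [0.0, 0.0, 1.0]] [[0.846, -0.532, 0.017, -0.476], [0.353, 0.585, 0.73, -0.244], [-0.399, -0.612, 0.683, -1.327], [0.0, 0.0, 0.0, 1.0]] ['color', 'mtx', 'world_to_cam', 'shot']
print_large_mid [([251.0, 231.0], 0.69), ([310.0, 297.0], 0.6)]
print_medium_mid [([252.0, 231.0], 0.7), ([206.0, 225.0], 0.59)]
print_small_mid [([271.0, 263.0], 0.53)]
stepped_print_mid [([330.0, 350.0], 0.66)]
bored_print_mid [([224.0, 210.0], 0.86)]
lower_tray [([284.0, 216.0], 0.71)]
top_tray_grip [([420.0, 278.0], 0.61)]
core_box []
iron_weight [([429.0, 412.0], 0.63)]
mallet [([196.0, 159.0], 0.67)]
```

View pics/scene0.png

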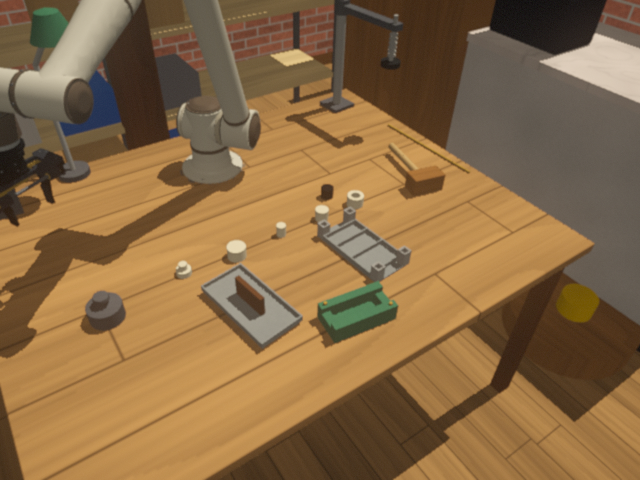

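View pics/side0.png

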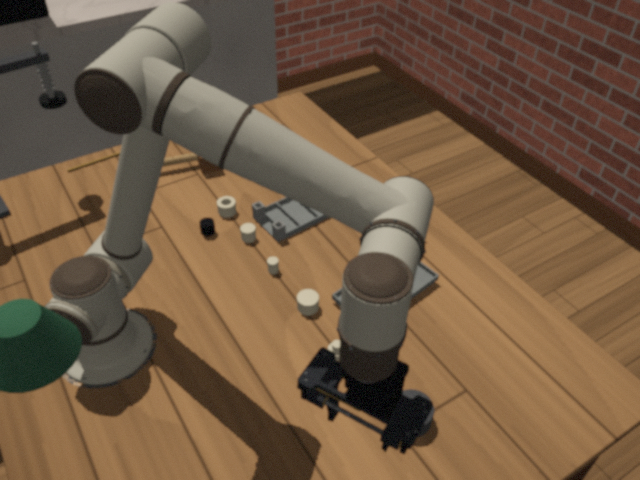

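Scene view: large plain at (236,252), small at (281,230), medium at (321,214). The black look-alike is at (327,192), the bored print at (356,198) and the stepped one at (184,270). The lower tray is around (362,248), the grip tray around (251,305). I'll locate them roughly, then look with the wrist camera.

```bash
cat > h.py <<'E'
from station import *
import cv2,numpy as np
def ray(p,uv):
    K=p["mtx"];T=np.array(p["world_to_cam"]);R=T[:3,:3]
    a=(uv[0]-K[0][2])/K[0][0];b=(uv[1]-K[1][2])/K[1][1]
    if p.get("wrist"):
        r=np.hypot(a,b);s=np.sin(r)/max(r,1e-9);d=np.array([a*s,-b*s,-np.cos(r)])
    else: d=np.array([a,-b,-1.])
    return -R.T@T[:3,3],R.T@d
def at(p,uv,z):
    o,d=ray(p,uv);return o+d*(z-o[2])/d[2]
def proj(p,X):
    T=np.array(p["world_to_cam"]);K=p["mtx"];c=T[:3,:3]@np.asarray(X,float)+T[:3,3];x,y,w=c[0],-c[1],-c[2]
    if p.get("wrist"):
        h=np.hypot(x,y);t=np.arctan2(h,w);x,y,w=x/h*t,y/h*t,1
    return np.array([K[0][0]*x/w+K[0][2],K[1][1]*y/w+K[1][2]])
def cap(n):
    p=capture(n);p["wrist"]=n=="wrist";return p
E
python3 - <<'E'
from h import *
p=cap("scene")
for n,uv,z in(("large",(236,252),.018),("small",(281,230),.018),("med",(321,214),.018),("black",(327,192),.018),("bored",(356,198),.018),("step",(184,270),.018),("weight",(106,312),.03),("tray",(362,248),.01),("post1",(350,215),.048),("post2",(323,228),.048),("post3",(403,253),.048),("post4",(377,268),.048),("topTrayA",(240,267),.029),("B",(202,293),.029),("C",(264,345),.029),("D",(300,317),.029),("box",(357,315),.025),("mallet",(424,180),.03)):
    print(n,np.round(at(p,uv,z),3))
w=cap("wrist");print(w["mtx"].tolist(),np.round(w["world_to_cam"],3).tolist())
s=sense();print(s["tcp_pos"],np.round(s["ee_rot"],3).tolist())
E
```

```text
large [ 0.441 -0.142  0.018]
small [0.427 0.009 0.018]
med [0.428 0.147 0.018]
black [0.346 0.226 0.018]
bored [0.42  0.284 0.018]
step [ 0.429 -0.288  0.018]
weight [ 0.474 -0.502  0.03 ]
tray [0.607 0.163 0.01 ]
post1 [0.508 0.193 0.048]
post2 [0.514 0.094 0.048]
post3 [0.714 0.213 0.048]
post4 [0.721 0.119 0.048]
topTrayA [ 0.509 -0.165  0.029]
B [ 0.54  -0.287  0.029]
C [ 0.761 -0.238  0.029]
D [ 0.737 -0.126  0.029]
box [ 0.803 -0.007  0.025]
mallet [0.473 0.517 0.03 ]
[[371.64829954431775, 0.0, 321.1617743025773], [0.0, 371.64829954431775, 240.51007500737907], [0.0, 0.0, 1.0]] [[-0.45, 0.893, 0.0, 0.625], [-0.858, -0.432, -0.277, 0.031], [-0.247, -0.125, 0.961, -0.391], [0.0, 0.0, 0.0, 1.0]]
[ 0.28071334 -0.55838966  0.20194887] [[-0.893, -0.449, 0.0], [-0.449, 0.893, 0.0], [-0.0, 0.0, -1.0]]
```

```bash
python3 -m pendant '[{"x":0.06,"y":0.2,"z":0.1,"rz":-0.03,"claw":1},{"x":0.12,"y":0.4,"z":0.2,"rz":-0.06,"claw":1},{"x":0.18,"y":0.6,"z":0.3,"rz":-0.09,"claw":1},{"x":0.24,"y":0.8,"z":0.3,"rz":-0.11,"claw":1},{"x":0.3,"y":1,"z":0.3,"rz":-0.11,"claw":1},{"x":0.3,"y":1,"z":0.3,"rz":-0.11,"claw":1},{"x":0.3,"y":1,"z":0.3,"rz":-0.11,"claw":1},{"x":0.3,"y":1,"z":0.3,"rz":-0.11,"claw":1}]'
python3 -m pendant '[{"x":0.06,"y":0.2,"claw":1},{"x":0.12,"y":0.4,"claw":1},{"x":0.18,"y":0.6,"claw":1},{"x":0.24,"y":0.8,"claw":1},{"x":0.3,"y":1,"claw":1},{"x":0.3,"y":1,"claw":1},{"x":0.3,"y":1,"claw":1},{"x":0.3,"y":1,"claw":1}]'
python3 - <<'E'
from h import *
w=cap("wrist");cv2.imwrite("pics/w1.png",w["color"][:,:,::-1])
s=sense();print(s["tcp_pos"],np.round(s["ee_rot"],3).tolist(),s["joints"])
for l in("print_large_mid","print_medium_mid","print_small_mid","stepped_print_mid","bored_print_mid","lower_tray","top_tray_grip"):
    print(l,[(np.round(d["centre"],1).tolist(),round(d["conf"],2),np.round(at(w,d["centre"],.018)[:2],3).tolist()) for d in search_frame(w,l)])
E
```

```text
[ 0.28074104 -0.5583742   0.20194849] [[-0.893, -0.449, 0.0], [-0.449, 0.893, 0.0], [-0.0, -0.0, -1.0]] [-4.84935409e+01  2.20414059e+01  4.52297272e-01 -8.57930770e-04
 -6.84105209e+01 -1.48158099e+01]
print_large_mid []
print_medium_mid []
print_small_mid []
stepped_print_mid [([447.1, 456.1], 0.5, [0.523, -0.223])]
bored_print_mid [([635.8, 456.7], 0.5, [0.44, 0.32])]
lower_tray []
top_tray_grip []$[0]: bad value
$[0]: bad value
```

View pics/w1.png

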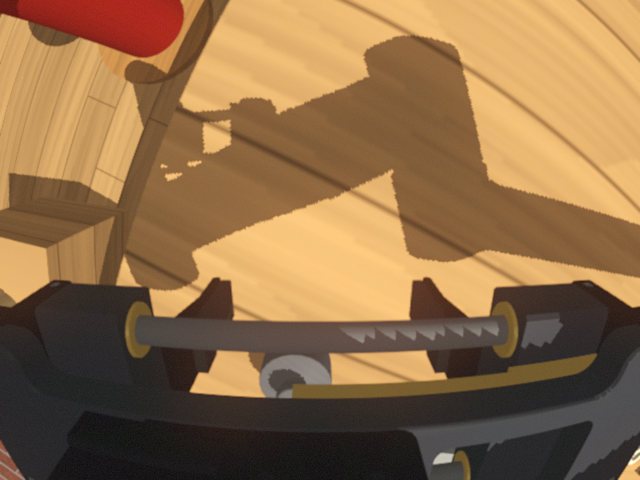

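The wrist picture shows bare bench with the gripper across the lower half, and the moves were refused. Rows probably need every field.

```bash
python3 -m pendant '[{"x":0.1,"y":0.2,"z":0.1,"rx":0,"ry":0,"rz":-0.03,"claw":1},{"x":0.2,"y":0.4,"z":0.2,"rx":0,"ry":0,"rz":-0.06,"claw":1},{"x":0.3,"y":0.6,"z":0.3,"rx":0,"ry":0,"rz":-0.09,"claw":1},{"x":0.4,"y":0.8,"z":0.4,"rx":0,"ry":0,"rz":-0.11,"claw":1},{"x":0.5,"y":1,"z":0.5,"rx":0,"ry":0,"rz":-0.11,"claw":1},{"x":0.5,"y":1,"z":0.5,"rx":0,"ry":0,"rz":-0.11,"claw":1},{"x":0.5,"y":1,"z":0.5,"rx":0,"ry":0,"rz":-0.11,"claw":1},{"x":0.5,"y":1,"z":0.5,"rx":0,"ry":0,"rz":-0.11,"claw":1}]' &&
python3 -m pendant '[{"x":0.1,"y":0.2,"z":0,"rx":0,"ry":0,"rz":0,"claw":1},{"x":0.2,"y":0.4,"z":0,"rx":0,"ry":0,"rz":0,"claw":1},{"x":0.3,"y":0.6,"z":0,"rx":0,"ry":0,"rz":0,"claw":1},{"x":0.4,"y":0.8,"z":0,"rx":0,"ry":0,"rz":0,"claw":1},{"x":0.5,"y":1,"z":0,"rx":0,"ry":0,"rz":0,"claw":1},{"x":0.5,"y":1,"z":0,"rx":0,"ry":0,"rz":0,"claw":1},{"x":0.5,"y":1,"z":0,"rx":0,"ry":0,"rz":0,"claw":1},{"x":0.5,"y":1,"z":0,"rx":0,"ry":0,"rz":0,"claw":1}]'
python3 - <<'E'
from h import *
w=cap("wrist");cv2.imwrite("pics/w2.png",w["color"][:,:,::-1])
s=sense();print(s["tcp_pos"],np.round(s["ee_rot"],3).tolist(),s["joints"])
for l in("print_large_mid","print_medium_mid","print_small_mid","stepped_print_mid","bored_print_mid","lower_tray","top_tray_grip"):
    print(l,[(np.round(d["centre"],1).tolist(),round(d["conf"],2),np.round(at(w,d["centre"],.018)[:2],3).tolist()) for d in search_frame(w,l)])
E
```

```text
time_s: 2.6
tcp_pos: [0.4049, -0.309, 0.326]
ee_rot: [[-0.993, -0.118, -0.002], [-0.118, 0.993, 0.001], [0.002, 0.001, -1.0]]
wrist_force: [0.2, -0.0, 0.0]
gripper_width: 1.001
gripper_force: 0.0
time_s: 3.6
tcp_pos: [0.5303, -0.0599, 0.3269]
ee_rot: [[-0.993, -0.118, -0.0], [-0.118, 0.993, -0.0], [0.0, -0.0, -1.0]]
wrist_force: [-0.4, -0.6, -0.5]
gripper_width: 1.001
gripper_force: 0.0
[ 0.53027462 -0.05983029  0.32704503] [[-0.993, -0.118, 0.0], [-0.118, 0.993, -0.0], [-0.0, -0.0, -1.0]] [ 1.09916910e+01  9.39298105e+00  6.88059270e-01  6.80118912e-03
 -8.12950193e+01 -9.42388460e+01]
print_large_mid [([270.7, 121.4], 0.75, [0.441, -0.137])]
print_medium_mid [([531.3, 100.4], 0.73, [0.348, 0.224]), ([480.7, 144.3], 0.59, [0.429, 0.151])]
print_small_mid [([383.3, 124.6], 0.66, [0.427, 0.01]), ([220.8, 231.2], 0.29, [0.597, -0.193])]
stepped_print_mid [([216.8, 234.1], 0.62, [0.602, -0.199]), ([169.6, 103.1], 0.59, [0.424, -0.282])]
bored_print_mid [([550.5, 161.1], 0.97, [0.43, 0.275]), ([170.7, 102.6], 0.57, [0.423, -0.28])]
lower_tray [([466.6, 238.1], 0.81, [0.565, 0.156])]
top_tray_grip [([219.0, 231.7], 0.92, [0.598, -0.196]), ([629.0, 212.1], 0.5, [0.478, 0.48])]
```

View pics/w2.png

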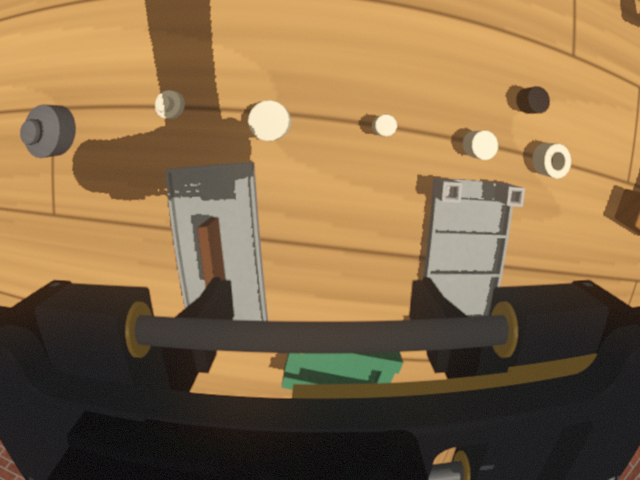

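Wrist view: large plain at (269,120), small at (384,125), medium at (481,145), all with unbroken tops. Stepped is at (170,103) with a spigot, bored at (551,160) with a hole, and the black look-alike at (533,100). The medium candidates are (481,145) pale against (533,100) black, and the pale one fits. I'll confirm in a crop and measure the tray.

```bash
python3 - <<'E'
from h import *
im=cv2.imread("pics/w2.png");cv2.imwrite("pics/c1.png",cv2.resize(im[80:285,140:580],None,fx=1.8,fy=1.8,interpolation=cv2.INTER_CUBIC))
w=cap("wrist")
for uv in((436,232),(503,236),(430,272),(500,272)): print("div",np.round(at(w,uv,.019),3))
for uv in((453,191),(515,196)): print("post",np.round(at(w,uv,.048),3))
for l,z in(("print_large_mid",.036),("print_medium_mid",.036),("print_small_mid",.036)):
  for d in regions_of(w,l)[:2]:
    m=d["region"].astype(np.uint8); bw=((w["color"].min(2)>170)&(cv2.dilate(m,np.ones((5,5)))>0)).astype(np.uint8)
    c=max(cv2.findContours(bw,0,1)[0],key=cv2.contourArea,default=None)
    if c is None or len(c)<5: continue
    P=np.array([at(w,q[0],z)[:2] for q in c]);(x,y),r=cv2.minEnclosingCircle(P.astype(np.float32));print(l,d["conf"],round(x,4),round(y,4),round(2*r,4), P.mean(0).round(4))
E
```

```text
div [0.562 0.108 0.019]
div [0.554 0.217 0.019]
div [0.622 0.112 0.019]
div [0.611 0.227 0.019]
post [0.498 0.11  0.048]
post [0.49  0.205 0.048]
print_medium_mid 0.65 0.4296 0.1491 0.0393 [0.4294 0.149 ]
print_small_mid 0.9 0.4277 0.0103 0.0273 [0.4276 0.0103]
print_small_mid 0.42 0.4296 0.1491 0.0393 [0.4294 0.149 ]
```

View pics/c1.png

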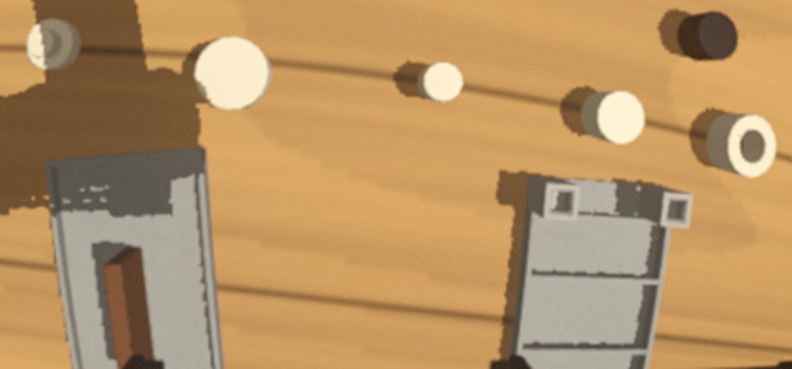

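The crop confirms it: the pale plain tops are the large, small and medium prints (measured 39.3 and 27.3 mm). In the lower tray, the post-to-divider distance is about 65 mm, so the narrowest cell is nearest the robot and the widest is farthest. I'll start with the medium print at (0.4295, 0.149).

```bash
python3 -m pendant '[{"x":-0.1,"y":0.209,"z":0,"rx":0,"ry":0,"rz":0,"claw":1},{"x":-0.2,"y":0.418,"z":0,"rx":0,"ry":0,"rz":0,"claw":1},{"x":-0.3,"y":0.627,"z":-0.1,"rx":0,"ry":0,"rz":0,"claw":1},{"x":-0.402,"y":0.836,"z":-0.3,"rx":0,"ry":0,"rz":0,"claw":1},{"x":-0.402,"y":0.836,"z":-0.5,"rx":0,"ry":0,"rz":0,"claw":1},{"x":-0.402,"y":0.836,"z":-0.7,"rx":0,"ry":0,"rz":0,"claw":1},{"x":-0.402,"y":0.836,"z":-0.9,"rx":0,"ry":0,"rz":0,"claw":1},{"x":-0.402,"y":0.836,"z":-0.988,"rx":0,"ry":0,"rz":0,"claw":1}]' &&
python3 -m pendant '[{"x":0,"y":0,"z":-0.1,"rx":0,"ry":0,"rz":0,"claw":1},{"x":0,"y":0,"z":-0.2,"rx":0,"ry":0,"rz":0,"claw":1},{"x":0,"y":0,"z":-0.288,"rx":0,"ry":0,"rz":0,"claw":1},{"x":0,"y":0,"z":-0.288,"rx":0,"ry":0,"rz":0,"claw":1},{"x":0,"y":0,"z":-0.288,"rx":0,"ry":0,"rz":0,"claw":0.3},{"x":0,"y":0,"z":-0.288,"rx":0,"ry":0,"rz":0,"claw":0.3},{"x":0,"y":0,"z":-0.288,"rx":0,"ry":0,"rz":0,"claw":0.3},{"x":0,"y":0,"z":-0.288,"rx":0,"ry":0,"rz":0,"claw":0.3}]'
```

```text
time_s: 5.2
tcp_pos: [0.4287, 0.1497, 0.0774]
ee_rot: [[-0.993, -0.12, -0.004], [-0.12, 0.993, -0.003], [0.004, -0.002, -1.0]]
wrist_force: [-0.8, 0.1, 0.2]
gripper_width: 1.005
gripper_force: 0.0
time_s: 6.2
tcp_pos: [0.4304, 0.1508, 0.0084]
ee_rot: [[-0.993, -0.12, 0.001], [-0.12, 0.993, 0.001], [-0.001, 0.001, -1.0]]
wrist_force: [-0.1, 0.1, 0.2]
gripper_width: 0.633
gripper_force: 0.0
```

```bash
python3 -m pendant '[{"x":0,"y":0,"z":0,"rx":0,"ry":0,"rz":0,"claw":0.3},{"x":0,"y":0,"z":0,"rx":0,"ry":0,"rz":0,"claw":0.3},{"x":0,"y":0,"z":0,"rx":0,"ry":0,"rz":0,"claw":0.3},{"x":0,"y":0,"z":0,"rx":0,"ry":0,"rz":0,"claw":0.3},{"x":0,"y":0,"z":0.1,"rx":0,"ry":0,"rz":0,"claw":0.3},{"x":0,"y":0,"z":0.2,"rx":0,"ry":0,"rz":0,"claw":0.3},{"x":0,"y":0,"z":0.32,"rx":0,"ry":0,"rz":0,"claw":0.3},{"x":0,"y":0,"z":0.32,"rx":0,"ry":0,"rz":0,"claw":0.3}]'; python3 - <<'E'
from h import *
p=cap("scene");cv2.imwrite("pics/s2.png",p["color"][:,:,::-1])
c=p["color"][170:350,150:450,::-1];cv2.imwrite("pics/s2c.png",cv2.resize(c,None,fx=2.6,fy=2.6,interpolation=cv2.INTER_CUBIC))
E
```

```text
time_s: 7.2
tcp_pos: [0.4315, 0.1516, 0.0898]
ee_rot: [[-0.993, -0.12, 0.004], [-0.12, 0.993, 0.003], [-0.005, 0.003, -1.0]]
wrist_force: [0.3, -1.1, -1.5]
gripper_width: 0.435
gripper_force: 30.0
```

View pics/s2c.png

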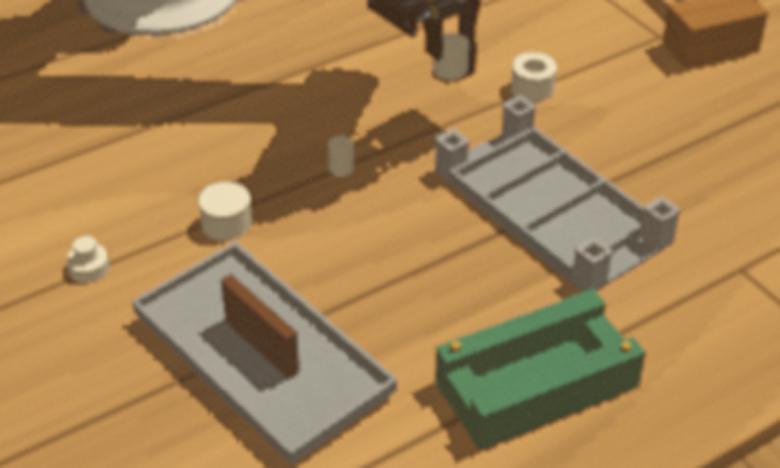

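The crop shows the medium print held. The lower tray's four sockets are at crop pixels (452,139), (518,103), (595,249), (663,207), with the widest cell at the far right.

```bash
python3 - <<'E'
from h import *
p=cap("scene")
uv=[(452,139),(518,103),(595,249),(663,207)]
P=np.array([at(p,(150+u/2.6,170+v/2.6),.048)[:2] for u,v in uv]);print(P.round(4))
M=np.array([(109,49),(109,-49),(-109,49),(-109,-49)])/1e3  # tray x toward robot
def fit(M,P):
    A=M-M.mean(0);B=P-P.mean(0);U,S,V=np.linalg.svd(A.T@B);R=V.T@np.diag([1,np.sign(np.linalg.det(V.T@U.T))])@U.T
    t=P.mean(0)-R@M.mean(0);print("c",t.round(4),"yaw",np.degrees(np.arctan2(R[1,0],R[0,0])).round(2),"res",((M@R.T+t-P)*1e3).round(1).tolist());return R,t
R,t=fit(M,P)
W=np.vstack([P[2:],[[.498,.110],[.490,.205]]]);R,t=fit(np.vstack([M[2:],M[:2]]),W)
for n,x in(("wide",-.056),("mid",.013),("narrow",.069)): print(n,(R@[x,0]+t).round(4))
E
```

```text
[[0.4987 0.1072]
 [0.4863 0.2059]
 [0.7168 0.1282]
 [0.7065 0.2266]]
c [0.602 0.167] yaw -174.38 res [[-0.3, 0.4], [2.5, -0.9], [-1.4, 0.7], [-0.8, -0.2]]
c [0.6028 0.1674] yaw -174.75 res [[-0.9, 0.5], [0.4, -0.4], [0.8, -1.3], [-0.2, 1.3]]
wide [0.6586 0.1726]
mid [0.5899 0.1663]
narrow [0.5341 0.1611]
```

```bash
python3 -m pendant '[{"x":0.2,"y":0.02,"z":0,"rx":0,"ry":0,"rz":0,"claw":0.3},{"x":0.4,"y":0.04,"z":0,"rx":0,"ry":0,"rz":0,"claw":0.3},{"x":0.6,"y":0.06,"z":0,"rx":0,"ry":0,"rz":0,"claw":0.3},{"x":0.64,"y":0.068,"z":0,"rx":0,"ry":0,"rz":0,"claw":0.3},{"x":0.64,"y":0.068,"z":0,"rx":0,"ry":0,"rz":0,"claw":0.3},{"x":0.64,"y":0.068,"z":-0.1,"rx":0,"ry":0,"rz":0,"claw":0.3},{"x":0.64,"y":0.068,"z":-0.2,"rx":0,"ry":0,"rz":0,"claw":0.3},{"x":0.64,"y":0.068,"z":-0.2,"rx":0,"ry":0,"rz":0,"claw":0.3}]' &&
python3 -m pendant '[{"x":0,"y":0,"z":-0.05,"rx":0,"ry":0,"rz":0,"claw":0.3},{"x":0,"y":0,"z":-0.095,"rx":0,"ry":0,"rz":0,"claw":0.3},{"x":0,"y":0,"z":-0.095,"rx":0,"ry":0,"rz":0,"claw":0.3},{"x":0,"y":0,"z":-0.095,"rx":0,"ry":0,"rz":0,"claw":0.7},{"x":0,"y":0,"z":-0.095,"rx":0,"ry":0,"rz":0,"claw":0.7},{"x":0,"y":0,"z":-0.095,"rx":0,"ry":0,"rz":0,"claw":0.7},{"x":0,"y":0,"z":0,"rx":0,"ry":0,"rz":0,"claw":0.7},{"x":0,"y":0,"z":0.2,"rx":0,"ry":0,"rz":0,"claw":0.7}]'
```

```text
time_s: 8.3
tcp_pos: [0.5869, 0.1666, 0.0359]
ee_rot: [[-0.993, -0.12, -0.006], [-0.12, 0.993, -0.003], [0.006, -0.002, -1.0]]
wrist_force: [0.3, -0.3, 0.0]
gripper_width: 0.435
gripper_force: 30.0
time_s: 9.3
tcp_pos: [0.5886, 0.1668, 0.0865]
ee_rot: [[-0.993, -0.12, -0.005], [-0.12, 0.993, -0.003], [0.006, -0.002, -1.0]]
wrist_force: [0.8, 0.2, -0.1]
gripper_width: 0.693
gripper_force: 0.0
```

```bash
python3 -m pendant '[{"x":-0.13,"y":-0.125,"z":0,"rx":0,"ry":0,"rz":0,"claw":0.8},{"x":-0.26,"y":-0.25,"z":0,"rx":0,"ry":0,"rz":0,"claw":0.8},{"x":-0.39,"y":-0.375,"z":0,"rx":0,"ry":0,"rz":0,"claw":0.8},{"x":-0.52,"y":-0.5,"z":0,"rx":0,"ry":0,"rz":0,"claw":0.8},{"x":-0.649,"y":-0.625,"z":0,"rx":0,"ry":0,"rz":0,"claw":0.8},{"x":-0.649,"y":-0.625,"z":0,"rx":0,"ry":0,"rz":0,"claw":0.8},{"x":-0.649,"y":-0.625,"z":-0.1,"rx":0,"ry":0,"rz":0,"claw":0.8},{"x":-0.649,"y":-0.625,"z":-0.1,"rx":0,"ry":0,"rz":0,"claw":0.8}]' &&
python3 -m pendant '[{"x":0,"y":0,"z":-0.12,"rx":0,"ry":0,"rz":0,"claw":0.8},{"x":0,"y":0,"z":-0.22,"rx":0,"ry":0,"rz":0,"claw":0.8},{"x":0,"y":0,"z":-0.22,"rx":0,"ry":0,"rz":0,"claw":0.2},{"x":0,"y":0,"z":-0.22,"rx":0,"ry":0,"rz":0,"claw":0.2},{"x":0,"y":0,"z":-0.22,"rx":0,"ry":0,"rz":0,"claw":0.2},{"x":0,"y":0,"z":-0.22,"rx":0,"ry":0,"rz":0,"claw":0.2},{"x":0,"y":0,"z":-0.22,"rx":0,"ry":0,"rz":0,"claw":0.2},{"x":0,"y":0,"z":-0.22,"rx":0,"ry":0,"rz":0,"claw":0.2}]' && python3 -m pendant '[{"x":0,"y":0,"z":0,"rx":0,"ry":0,"rz":0,"claw":0.2},{"x":0,"y":0,"z":0,"rx":0,"ry":0,"rz":0,"claw":0.2},{"x":0,"y":0,"z":0,"rx":0,"ry":0,"rz":0,"claw":0.2},{"x":0,"y":0,"z":0,"rx":0,"ry":0,"rz":0,"claw":0.2},{"x":0,"y":0,"z":0.1,"rx":0,"ry":0,"rz":0,"claw":0.2},{"x":0,"y":0,"z":0.2,"rx":0,"ry":0,"rz":0,"claw":0.2},{"x":0,"y":0,"z":0.32,"rx":0,"ry":0,"rz":0,"claw":0.2},{"x":0,"y":0,"z":0.32,"rx":0,"ry":0,"rz":0,"claw":0.2}]'
```

```text
time_s: 10.3
tcp_pos: [0.4275, 0.0113, 0.0622]
ee_rot: [[-0.993, -0.12, -0.003], [-0.12, 0.993, -0.001], [0.003, -0.001, -1.0]]
wrist_force: [1.3, -0.5, -0.2]
gripper_width: 0.799
gripper_force: 0.0
time_s: 11.3
tcp_pos: [0.4283, 0.0114, 0.0083]
ee_rot: [[-0.993, -0.12, 0.001], [-0.12, 0.993, 0.0], [-0.001, 0.0, -1.0]]
wrist_force: [-0.2, -0.8, 1.4]
gripper_width: 0.295
gripper_force: 30.0
time_s: 12.3
tcp_pos: [0.4291, 0.0119, 0.0894]
ee_rot: [[-0.993, -0.12, 0.004], [-0.12, 0.993, 0.002], [-0.004, 0.001, -1.0]]
wrist_force: [-0.0, 0.3, -0.5]
gripper_width: 0.295
gripper_force: 30.0
```

```bash
python3 -m pendant '[{"x":0.1,"y":0.15,"z":0,"rx":0,"ry":0,"rz":0,"claw":0.2},{"x":0.2,"y":0.3,"z":0,"rx":0,"ry":0,"rz":0,"claw":0.2},{"x":0.3,"y":0.45,"z":0,"rx":0,"ry":0,"rz":0,"claw":0.2},{"x":0.425,"y":0.603,"z":0,"rx":0,"ry":0,"rz":0,"claw":0.2},{"x":0.425,"y":0.603,"z":0,"rx":0,"ry":0,"rz":0,"claw":0.2},{"x":0.425,"y":0.603,"z":-0.1,"rx":0,"ry":0,"rz":0,"claw":0.2},{"x":0.425,"y":0.603,"z":-0.2,"rx":0,"ry":0,"rz":0,"claw":0.2},{"x":0.425,"y":0.603,"z":-0.2,"rx":0,"ry":0,"rz":0,"claw":0.2}]' &&
python3 -m pendant '[{"x":0,"y":0,"z":-0.05,"rx":0,"ry":0,"rz":0,"claw":0.2},{"x":0,"y":0,"z":-0.095,"rx":0,"ry":0,"rz":0,"claw":0.2},{"x":0,"y":0,"z":-0.095,"rx":0,"ry":0,"rz":0,"claw":0.2},{"x":0,"y":0,"z":-0.095,"rx":0,"ry":0,"rz":0,"claw":0.6},{"x":0,"y":0,"z":-0.095,"rx":0,"ry":0,"rz":0,"claw":0.6},{"x":0,"y":0,"z":-0.095,"rx":0,"ry":0,"rz":0,"claw":0.6},{"x":0,"y":0,"z":0,"rx":0,"ry":0,"rz":0,"claw":0.6},{"x":0,"y":0,"z":0.2,"rx":0,"ry":0,"rz":0,"claw":0.6}]'
python3 - <<'E'
from h import *
w=cap("scene")
for l in("print_large_mid","print_medium_mid","print_small_mid"):
  for d in regions_of(w,l)[:3]:
    m=d["region"].astype(np.uint8); bw=((w["color"].min(2)>150)&(cv2.dilate(m,np.ones((3,3)))>0)).astype(np.uint8)
    print(l,round(d["conf"],2),np.round(d["centre"]),at(w,d["centre"],.018)[:2].round(3))
    c=max(cv2.findContours(bw,0,1)[0],key=cv2.contourArea,default=None)
    if c is None or len(c)<5: continue
    P=np.array([at(w,q[0],.036)[:2] for q in c]);print("  top",P.mean(0).round(4))
im=cv2.imread("pics/w2.png")
E
```

```text
time_s: 13.3
tcp_pos: [0.5313, 0.1601, 0.0351]
ee_rot: [[-0.993, -0.119, -0.007], [-0.119, 0.993, -0.004], [0.007, -0.003, -1.0]]
wrist_force: [0.7, 0.2, 0.0]
gripper_width: 0.293
gripper_force: 30.0
time_s: 14.3
tcp_pos: [0.5326, 0.1612, 0.0868]
ee_rot: [[-0.993, -0.12, -0.005], [-0.12, 0.993, -0.003], [0.005, -0.002, -1.0]]
wrist_force: [0.7, 0.9, 0.9]
gripper_width: 0.594
gripper_force: 0.0
print_large_mid 0.87 [236. 253.] [ 0.444 -0.143]
  top [ 0.4377 -0.1396]
print_medium_mid 0.52 [359. 244.] [0.595 0.161]
  top [0.5823 0.1706]
print_small_mid 0.47 [345. 229.] [0.522 0.167]
print_small_mid 0.22 [363. 249.] [0.618 0.157]
  top [0.5737 0.1765]
```

```bash
python3 -m pendant '[{"x":0,"y":0,"z":0.2,"rx":0,"ry":0,"rz":0,"claw":1},{"x":0,"y":-0.2,"z":0.4,"rx":0,"ry":0,"rz":0,"claw":1},{"x":0,"y":-0.4,"z":0.6,"rx":0,"ry":0,"rz":0,"claw":1},{"x":0,"y":-0.6,"z":0.7,"rx":0,"ry":0,"rz":0,"claw":1},{"x":0,"y":-0.8,"z":0.7,"rx":0,"ry":0,"rz":0,"claw":1},{"x":0,"y":-1,"z":0.7,"rx":0,"ry":0,"rz":0,"claw":1},{"x":0,"y":-1,"z":0.7,"rx":0,"ry":0,"rz":0,"claw":1},{"x":0,"y":-1,"z":0.7,"rx":0,"ry":0,"rz":0,"claw":1}]'
python3 - <<'E'
from h import *
w=cap("wrist");cv2.imwrite("pics/w3.png",w["color"][:,:,::-1])
for d in regions_of(w,"print_large_mid")[:2]:
    m=d["region"].astype(np.uint8); bw=((w["color"].min(2)>170)&(cv2.dilate(m,np.ones((5,5)))>0)).astype(np.uint8)
    print(d["conf"],d["centre"],at(w,d["centre"],.018))
    c=max(cv2.findContours(bw,0,1)[0],key=cv2.contourArea,default=None)
    if c is None or len(c)<5: continue
    P=np.array([at(w,q[0],.036)[:2] for q in c]);(x,y),r=cv2.minEnclosingCircle(P.astype(np.float32));print(round(x,4),round(y,4),round(2*r,4), P.mean(0).round(4))
E
```

```text
time_s: 15.5
tcp_pos: [0.5337, -0.0878, 0.2617]
ee_rot: [[-0.993, -0.119, -0.002], [-0.119, 0.993, 0.0], [0.002, 0.001, -1.0]]
wrist_force: [0.2, 1.9, -0.8]
gripper_width: 0.998
gripper_force: 0.0
0.64 [506.2, 268.9] [0.58747073 0.16769661 0.018     ]
0.5904 0.1704 0.0407 [0.589  0.1701]
0.62 [287.7, 116.5] [ 0.43800977 -0.13746899  0.018     ]
0.44 -0.1382 0.0515 [ 0.4399 -0.1381]
```

View pics/w3.png

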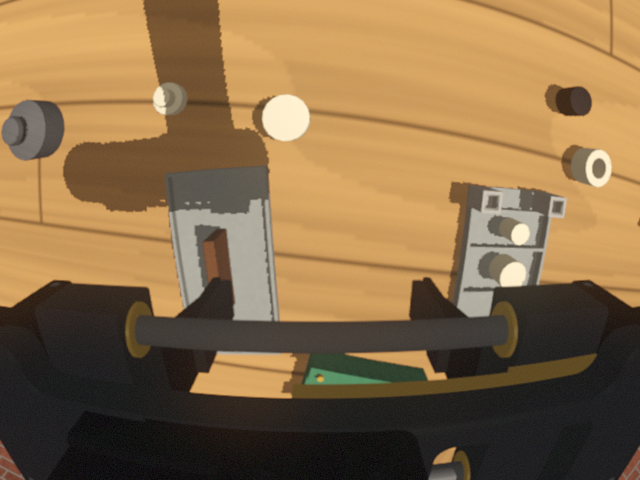

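Small at (516,232) and medium at (511,270) stand upright in their cells. The large one is at (286,117), which puts it at (0.440, -0.138).

```bash
python3 -m pendant '[{"x":-0.188,"y":-0.1,"z":0,"rx":0,"ry":0,"rz":0,"claw":1},{"x":-0.376,"y":-0.196,"z":-0.1,"rx":0,"ry":0,"rz":0,"claw":1},{"x":-0.376,"y":-0.196,"z":-0.25,"rx":0,"ry":0,"rz":0,"claw":1},{"x":-0.376,"y":-0.196,"z":-0.4,"rx":0,"ry":0,"rz":0,"claw":1},{"x":-0.376,"y":-0.196,"z":-0.55,"rx":0,"ry":0,"rz":0,"claw":1},{"x":-0.376,"y":-0.196,"z":-0.7,"rx":0,"ry":0,"rz":0,"claw":1},{"x":-0.376,"y":-0.196,"z":-0.8,"rx":0,"ry":0,"rz":0,"claw":1},{"x":-0.376,"y":-0.196,"z":-0.8,"rx":0,"ry":0,"rz":0,"claw":1}]' &&
python3 -m pendant '[{"x":0,"y":0,"z":-0.12,"rx":0,"ry":0,"rz":0,"claw":1},{"x":0,"y":0,"z":-0.22,"rx":0,"ry":0,"rz":0,"claw":1},{"x":0,"y":0,"z":-0.22,"rx":0,"ry":0,"rz":0,"claw":0.45},{"x":0,"y":0,"z":-0.22,"rx":0,"ry":0,"rz":0,"claw":0.45},{"x":0,"y":0,"z":-0.22,"rx":0,"ry":0,"rz":0,"claw":0.45},{"x":0,"y":0,"z":-0.22,"rx":0,"ry":0,"rz":0,"claw":0.45},{"x":0,"y":0,"z":-0.22,"rx":0,"ry":0,"rz":0,"claw":0.45},{"x":0,"y":0,"z":-0.22,"rx":0,"ry":0,"rz":0,"claw":0.45}]' && python3 -m pendant '[{"x":0,"y":0,"z":0,"rx":0,"ry":0,"rz":0,"claw":0.45},{"x":0,"y":0,"z":0,"rx":0,"ry":0,"rz":0,"claw":0.45},{"x":0,"y":0,"z":0,"rx":0,"ry":0,"rz":0,"claw":0.45},{"x":0,"y":0,"z":0,"rx":0,"ry":0,"rz":0,"claw":0.45},{"x":0,"y":0,"z":0.12,"rx":0,"ry":0,"rz":0,"claw":0.45},{"x":0,"y":0,"z":0.24,"rx":0,"ry":0,"rz":0,"claw":0.45},{"x":0,"y":0,"z":0.36,"rx":0,"ry":0,"rz":0,"claw":0.45},{"x":0,"y":0,"z":0.36,"rx":0,"ry":0,"rz":0,"claw":0.45}]'
```

```text
time_s: 16.6
tcp_pos: [0.4389, -0.136, 0.0614]
ee_rot: [[-0.993, -0.122, -0.005], [-0.122, 0.993, -0.0], [0.005, 0.0, -1.0]]
wrist_force: [0.0, 0.5, 1.1]
gripper_width: 0.999
gripper_force: 0.0
time_s: 17.6
tcp_pos: [0.4407, -0.1369, 0.0086]
ee_rot: [[-0.993, -0.12, 0.001], [-0.12, 0.993, -0.0], [-0.001, -0.0, -1.0]]
wrist_force: [-0.6, 0.0, 5.2]
gripper_width: 0.572
gripper_force: 30.0
time_s: 18.6
tcp_pos: [0.4417, -0.1369, 0.0998]
ee_rot: [[-0.993, -0.12, 0.005], [-0.12, 0.993, 0.0], [-0.005, -0.0, -1.0]]
wrist_force: [0.5, 0.7, -1.1]
gripper_width: 0.572
gripper_force: 30.0
```

```bash
python3 -m pendant '[{"x":0.1,"y":0.14,"z":0,"rx":0,"ry":0,"rz":0,"claw":0.45},{"x":0.2,"y":0.28,"z":0,"rx":0,"ry":0,"rz":0,"claw":0.45},{"x":0.3,"y":0.42,"z":0,"rx":0,"ry":0,"rz":0,"claw":0.45},{"x":0.4,"y":0.56,"z":0,"rx":0,"ry":0,"rz":0,"claw":0.45},{"x":0.5,"y":0.7,"z":0,"rx":0,"ry":0,"rz":0,"claw":0.45},{"x":0.6,"y":0.84,"z":0,"rx":0,"ry":0,"rz":0,"claw":0.45},{"x":0.7,"y":0.98,"z":0,"rx":0,"ry":0,"rz":0,"claw":0.45},{"x":0.7,"y":0.98,"z":0,"rx":0,"ry":0,"rz":0,"claw":0.45}]' &&
python3 -m pendant '[{"x":0.1,"y":0.14,"z":0,"rx":0,"ry":0,"rz":0,"claw":0.45},{"x":0.174,"y":0.262,"z":0,"rx":0,"ry":0,"rz":0,"claw":0.45},{"x":0.174,"y":0.262,"z":0,"rx":0,"ry":0,"rz":0,"claw":0.45},{"x":0.174,"y":0.262,"z":0,"rx":0,"ry":0,"rz":0,"claw":0.45},{"x":0.174,"y":0.262,"z":-0.12,"rx":0,"ry":0,"rz":0,"claw":0.45},{"x":0.174,"y":0.262,"z":-0.24,"rx":0,"ry":0,"rz":0,"claw":0.45},{"x":0.174,"y":0.262,"z":-0.24,"rx":0,"ry":0,"rz":0,"claw":0.45},{"x":0.174,"y":0.262,"z":-0.24,"rx":0,"ry":0,"rz":0,"claw":0.45}]' &&
python3 -m pendant '[{"x":0,"y":0,"z":-0.05,"rx":0,"ry":0,"rz":0,"claw":0.45},{"x":0,"y":0,"z":-0.095,"rx":0,"ry":0,"rz":0,"claw":0.45},{"x":0,"y":0,"z":-0.095,"rx":0,"ry":0,"rz":0,"claw":0.45},{"x":0,"y":0,"z":-0.095,"rx":0,"ry":0,"rz":0,"claw":0.8},{"x":0,"y":0,"z":-0.095,"rx":0,"ry":0,"rz":0,"claw":0.8},{"x":0,"y":0,"z":-0.095,"rx":0,"ry":0,"rz":0,"claw":0.8},{"x":0,"y":0,"z":0,"rx":0,"ry":0,"rz":0,"claw":0.8},{"x":0,"y":0,"z":0.2,"rx":0,"ry":0,"rz":0,"claw":0.8}]'
```

```text
time_s: 19.6
tcp_pos: [0.6157, 0.1102, 0.0955]
ee_rot: [[-0.993, -0.122, -0.002], [-0.122, 0.993, -0.001], [0.002, -0.0, -1.0]]
wrist_force: [-0.1, -0.4, -1.1]
gripper_width: 0.571
gripper_force: 30.0
time_s: 20.6
tcp_pos: [0.6593, 0.1731, 0.0392]
ee_rot: [[-0.993, -0.12, 0.002], [-0.12, 0.993, 0.0], [-0.002, -0.0, -1.0]]
wrist_force: [0.5, 1.0, 0.2]
gripper_width: 0.572
gripper_force: 30.0
time_s: 21.6
tcp_pos: [0.657, 0.1729, 0.0861]
ee_rot: [[-0.993, -0.12, -0.006], [-0.12, 0.993, -0.002], [0.006, -0.002, -1.0]]
wrist_force: [0.6, 1.0, 0.1]
gripper_width: 0.797
gripper_force: 0.0
```

```bash
python3 -m pendant '[{"x":0,"y":0,"z":0.2,"rx":0,"ry":0,"rz":0,"claw":1},{"x":0,"y":-0.1,"z":0.4,"rx":0,"ry":0,"rz":0,"claw":1},{"x":0.12,"y":-0.24,"z":0.6,"rx":0,"ry":0,"rz":0,"claw":1},{"x":0.24,"y":-0.39,"z":0.7,"rx":0,"ry":0,"rz":0,"claw":1},{"x":0.36,"y":-0.54,"z":0.8,"rx":0,"ry":0,"rz":0,"claw":1},{"x":0.48,"y":-0.69,"z":0.8,"rx":0,"ry":0,"rz":0,"claw":1},{"x":0.48,"y":-0.69,"z":0.8,"rx":0,"ry":0,"rz":0,"claw":1},{"x":0.48,"y":-0.69,"z":0.8,"rx":0,"ry":0,"rz":0,"claw":1}]'
python3 - <<'E'
from h import *
w=cap("wrist");cv2.imwrite("pics/w4.png",w["color"][:,:,::-1])
np.savez("w4.npz",mtx=w["mtx"],world_to_cam=w["world_to_cam"])
E
```

```text
time_s: 22.6
tcp_pos: [0.7784, 0.0011, 0.2873]
ee_rot: [[-0.993, -0.12, -0.001], [-0.12, 0.993, 0.0], [0.001, 0.0, -1.0]]
wrist_force: [-0.1, -0.1, 0.2]
gripper_width: 0.999
gripper_force: 0.0
```

View pics/w4.png

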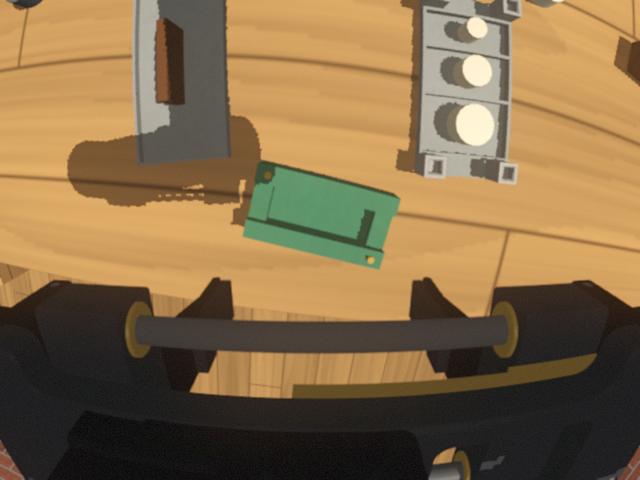

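All three prints stand upright in the right cells: (476,28), (476,70) and (474,124). I'll back off slightly so both trays are fully in view and measure them.

```bash
python3 -m pendant '[{"x":-0.1,"y":0,"z":0.1,"rx":0,"ry":0,"rz":0,"claw":1},{"x":-0.2,"y":0,"z":0.16,"rx":0,"ry":0,"rz":0,"claw":1},{"x":-0.28,"y":0,"z":0.16,"rx":0,"ry":0,"rz":0,"claw":1},{"x":-0.28,"y":0,"z":0.16,"rx":0,"ry":0,"rz":0,"claw":1},{"x":-0.28,"y":0,"z":0.16,"rx":0,"ry":0,"rz":0,"claw":1},{"x":-0.28,"y":0,"z":0.16,"rx":0,"ry":0,"rz":0,"claw":1},{"x":-0.28,"y":0,"z":0.16,"rx":0,"ry":0,"rz":0,"claw":1},{"x":-0.28,"y":0,"z":0.16,"rx":0,"ry":0,"rz":0,"claw":1}]'
python3 - <<'E'
from h import *
w=cap("wrist");im=w["color"][:,:,::-1];cv2.imwrite("pics/w5.png",im)
np.savez("w5.npz",mtx=w["mtx"],world_to_cam=w["world_to_cam"])
a=[int(v) for v in proj(w,(.63,-.21,.03))];b=[int(v) for v in proj(w,(.602,.167,.04))];print(a,b)
o=[]
for c in(a,b):
    x0,y0=c[0]-66,max(c[1]-100,0);print(x0,y0);o.append(cv2.resize(im[y0:y0+195,x0:x0+132],None,fx=3,fy=3,interpolation=cv2.INTER_CUBIC))
cv2.imwrite("pics/c2.png",np.hstack(o))
E
```

```text
time_s: 23.65
tcp_pos: [0.709, 0.0011, 0.3273]
ee_rot: [[-0.993, -0.12, -0.001], [-0.12, 0.993, -0.0], [0.001, -0.0, -1.0]]
wrist_force: [0.6, -1.4, -0.0]
gripper_width: 0.998
gripper_force: 0.0
[171, 122] [457, 134]
105 22
391 34
```

View pics/c2.png

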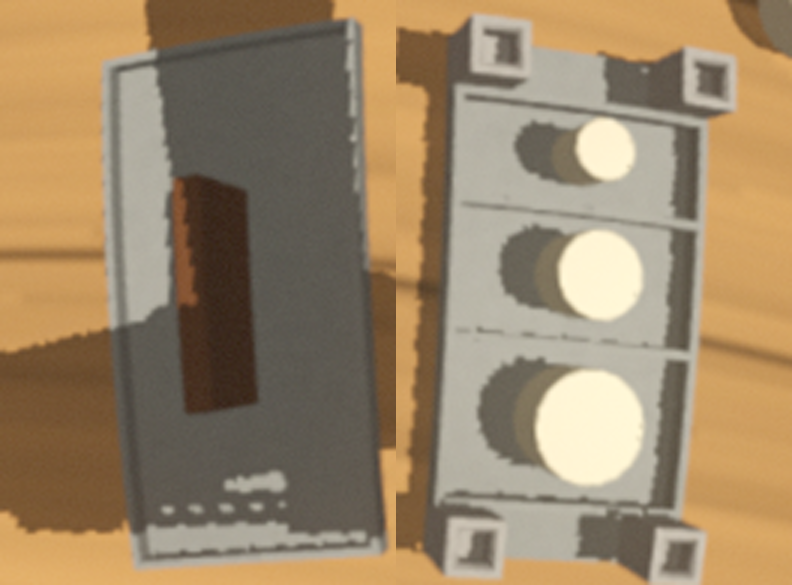

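The crop shows the top tray rim corners at left (103,62), (358,20), (385,552), (137,567). The socket mouths at right are (500,47), (711,80), (475,549), (681,556), and all the prints are upright.

```bash
cat >> h.py <<'E'
def fit(M,P):
    A=M-M.mean(0);B=P-P.mean(0);U,S,V=np.linalg.svd(A.T@B);R=V.T@np.diag([1,np.sign(np.linalg.det(V.T@U.T))])@U.T
    t=P.mean(0)-R@M.mean(0);print("c",t.round(4),"yaw",np.degrees(np.arctan2(R[1,0],R[0,0])).round(2),"res",((M@R.T+t-P)*1e3).round(1).tolist());return R,t
E
python3 - <<'E'
from h import *
z=np.load("w5.npz");w=dict(mtx=z["mtx"],world_to_cam=z["world_to_cam"],wrist=True)
A=np.array([at(w,(105+u/3,22+v/3),.029)[:2] for u,v in((103,62),(358,20),(385,552),(137,567))])
fit(np.array([(-.122,-.062),(-.122,.062),(.122,.062),(.122,-.062)]),A)
B=np.array([at(w,(391+u/3,34+v/3),.048)[:2] for u,v in((104,47),(315,80),(79,549),(285,556))])
fit(np.array([(-.109,-.049),(-.109,.049),(.109,-.049),(.109,.049)]),B)
E
```

```text
c [ 0.6268 -0.1947] yaw 9.1 res [[-1.0, 0.5], [-2.3, -0.7], [1.6, 0.0], [1.7, 0.1]]
c [0.6043 0.167 ] yaw 5.45 res [[-0.6, 0.3], [-0.8, -0.6], [0.2, 0.8], [1.2, -0.6]]
```

```bash
python3 -m pendant '[{"x":-0.08,"y":-0.2,"z":0,"rx":0,"ry":0,"rz":0.012,"claw":1},{"x":-0.16,"y":-0.4,"z":-0.1,"rx":0,"ry":0,"rz":0.012,"claw":1},{"x":-0.24,"y":-0.6,"z":-0.2,"rx":0,"ry":0,"rz":0.012,"claw":1},{"x":-0.326,"y":-0.779,"z":-0.35,"rx":0,"ry":0,"rz":0.012,"claw":1},{"x":-0.326,"y":-0.779,"z":-0.5,"rx":0,"ry":0,"rz":0.012,"claw":1},{"x":-0.326,"y":-0.779,"z":-0.7,"rx":0,"ry":0,"rz":0.012,"claw":1},{"x":-0.326,"y":-0.779,"z":-0.85,"rx":0,"ry":0,"rz":0.012,"claw":1},{"x":-0.326,"y":-0.779,"z":-0.912,"rx":0,"ry":0,"rz":0.012,"claw":1}]' &&
python3 -m pendant '[{"x":0,"y":0,"z":-0.1,"rx":0,"ry":0,"rz":0,"claw":1},{"x":0,"y":0,"z":-0.2,"rx":0,"ry":0,"rz":0,"claw":1},{"x":0,"y":0,"z":-0.248,"rx":0,"ry":0,"rz":0,"claw":1},{"x":0,"y":0,"z":-0.248,"rx":0,"ry":0,"rz":0,"claw":0.6},{"x":0,"y":0,"z":-0.248,"rx":0,"ry":0,"rz":0,"claw":0.3},{"x":0,"y":0,"z":-0.248,"rx":0,"ry":0,"rz":0,"claw":0.05},{"x":0,"y":0,"z":-0.248,"rx":0,"ry":0,"rz":0,"claw":0.05},{"x":0,"y":0,"z":-0.248,"rx":0,"ry":0,"rz":0,"claw":0.05}]' &&
python3 -m pendant '[{"x":0,"y":0,"z":0,"rx":0,"ry":0,"rz":0,"claw":0.05},{"x":0,"y":0,"z":0,"rx":0,"ry":0,"rz":0,"claw":0.05},{"x":0,"y":0,"z":0,"rx":0,"ry":0,"rz":0,"claw":0.05},{"x":0,"y":0,"z":0,"rx":0,"ry":0,"rz":0,"claw":0.05},{"x":0,"y":0,"z":0,"rx":0,"ry":0,"rz":0,"claw":0.05},{"x":0,"y":0,"z":0,"rx":0,"ry":0,"rz":0,"claw":0.05},{"x":0,"y":0,"z":0,"rx":0,"ry":0,"rz":0,"claw":0.05},{"x":0,"y":0,"z":0,"rx":0,"ry":0,"rz":0,"claw":0.05}]'
```

```text
time_s: 24.7
tcp_pos: [0.6259, -0.1937, 0.0974]
ee_rot: [[-0.988, -0.157, -0.004], [-0.157, 0.988, 0.0], [0.004, 0.001, -1.0]]
wrist_force: [0.7, 0.1, 0.4]
gripper_width: 0.999
gripper_force: 0.0
time_s: 25.7
tcp_pos: [0.6274, -0.1936, 0.0383]
ee_rot: [[-0.988, -0.157, 0.001], [-0.157, 0.988, -0.0], [-0.001, -0.0, -1.0]]
wrist_force: [-0.1, 0.0, 0.4]
gripper_width: 0.518
gripper_force: 0.0
time_s: 26.7
tcp_pos: [0.6273, -0.1938, 0.038]
ee_rot: [[-0.988, -0.157, 0.0], [-0.157, 0.988, -0.0], [-0.0, -0.0, -1.0]]
wrist_force: [0.9, -3.2, -0.9]
gripper_width: 0.158
gripper_force: 30.0
```

```bash
python3 -m pendant '[{"x":0,"y":0,"z":0.03,"rx":0,"ry":0,"rz":0,"claw":0.05},{"x":0,"y":0,"z":0.08,"rx":0,"ry":0,"rz":0,"claw":0.05},{"x":0,"y":0,"z":0.15,"rx":0,"ry":0,"rz":0,"claw":0.05},{"x":0,"y":0,"z":0.22,"rx":0,"ry":0,"rz":0,"claw":0.05},{"x":0,"y":0,"z":0.29,"rx":0,"ry":0,"rz":0,"claw":0.05},{"x":0,"y":0,"z":0.36,"rx":0,"ry":0,"rz":0,"claw":0.05},{"x":0,"y":0,"z":0.4,"rx":0,"ry":0,"rz":0,"claw":0.05},{"x":0,"y":0,"z":0.4,"rx":0,"ry":0,"rz":0,"claw":0.05}]'
python3 - <<'E'
from h import *
s=sense();print(s["tcp_pos"],s["moment"],s["wrist_force"])
w=cap("wrist");im=w["color"][:,:,::-1];cv2.imwrite("pics/w6.png",im)
np.savez("w6.npz",mtx=w["mtx"],world_to_cam=w["world_to_cam"])
p=cap("scene")["color"][150:375,150:450,::-1];cv2.imwrite("pics/c3.png",np.vstack([im[:340],cv2.resize(p,(640,480))[:260]])) if 0 else None
E
```

```text
time_s: 27.7
tcp_pos: [0.6277, -0.1937, 0.139]
ee_rot: [[-0.988, -0.157, 0.002], [-0.157, 0.988, -0.0], [-0.002, -0.0, -1.0]]
wrist_force: [-0.2, -0.4, -6.3]
gripper_width: 0.155
gripper_force: 30.0
[ 0.62773796 -0.19367705  0.13904858] [ 0.01292106 -0.02676383  0.03937855] [-0.21779818 -0.41331636 -6.34635157]
```

View pics/w6.png

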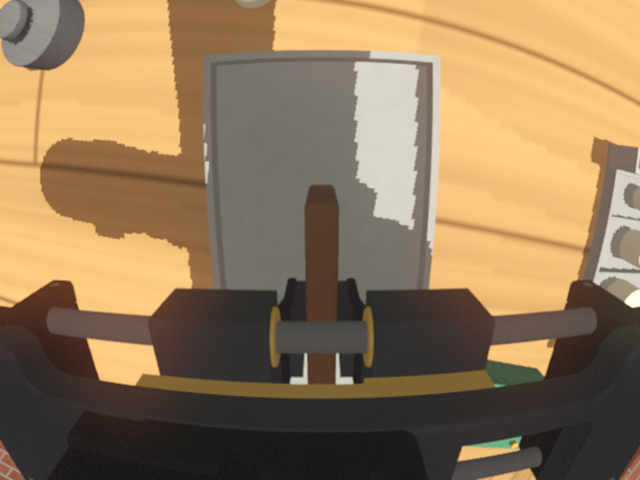

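The tray is held level. Its near rim corners are at (205,55) and (438,55), which I'll use to check the in-hand offset.

```bash
python3 - <<'E'
from h import *
s=sense();z=np.load("w6.npz");w=dict(mtx=z["mtx"],world_to_cam=z["world_to_cam"],wrist=True)
R=np.array(s["ee_rot"]);t=s["tcp_pos"]
for uv in((205,55),(438,55)):
    P=at(w,uv,.1295); print(P.round(4),"tool frame mm",((R.T@(P-t))*1e3).round(1))
print(np.degrees(np.arctan2(-R[0,1],R[1,1])))
for uv in((308,187),(335,187)): print("grip end",((R.T@(at(w,uv,.176)-t))*1e3).round(1))
E
```

```text
[ 0.5157 -0.2732  0.1295] tool frame mm [122.  -61.4   7.8]
[ 0.4964 -0.1531  0.1295] tool frame mm [122.2  60.3   7.9]
9.027030031955743
grip end [ 56.7  -5.8 -38.7]
grip end [ 56.7   4.8 -38.7]
```

```bash
python3 -m pendant '[{"x":-0.01,"y":0.06,"z":0,"rx":0,"ry":0,"rz":-0.003,"claw":0.05},{"x":-0.02,"y":0.17,"z":0,"rx":0,"ry":0,"rz":-0.006,"claw":0.05},{"x":-0.03,"y":0.3,"z":0,"rx":0,"ry":0,"rz":-0.01,"claw":0.05},{"x":-0.04,"y":0.44,"z":0,"rx":0,"ry":0,"rz":-0.013,"claw":0.05},{"x":-0.05,"y":0.58,"z":0,"rx":0,"ry":0,"rz":-0.016,"claw":0.05},{"x":-0.06,"y":0.72,"z":0,"rx":0,"ry":0,"rz":-0.02,"claw":0.05},{"x":-0.07,"y":0.85,"z":0,"rx":0,"ry":0,"rz":-0.02,"claw":0.05},{"x":-0.08,"y":0.95,"z":0,"rx":0,"ry":0,"rz":-0.02,"claw":0.05}]' && python3 -m pendant '[{"x":-0.01,"y":0.1,"z":0,"rx":0,"ry":0,"rz":0,"claw":0.05},{"x":-0.015,"y":0.2,"z":0,"rx":0,"ry":0,"rz":0,"claw":0.05},{"x":-0.018,"y":0.3,"z":0,"rx":0,"ry":0,"rz":0,"claw":0.05},{"x":-0.018,"y":0.4,"z":0,"rx":0,"ry":0,"rz":0,"claw":0.05},{"x":-0.018,"y":0.47,"z":0,"rx":0,"ry":0,"rz":0,"claw":0.05},{"x":-0.018,"y":0.493,"z":0,"rx":0,"ry":0,"rz":0,"claw":0.05},{"x":-0.018,"y":0.493,"z":0,"rx":0,"ry":0,"rz":0,"claw":0.05},{"x":-0.018,"y":0.493,"z":0,"rx":0,"ry":0,"rz":0,"claw":0.05}]'; python3 -m pendant '[{"x":0,"y":0,"z":-0.05,"rx":0,"ry":0,"rz":0,"claw":0.05},{"x":0,"y":0,"z":-0.1,"rx":0,"ry":0,"rz":0,"claw":0.05},{"x":0,"y":0,"z":-0.15,"rx":0,"ry":0,"rz":0,"claw":0.05},{"x":0,"y":0,"z":-0.18,"rx":0,"ry":0,"rz":0,"claw":0.05},{"x":0,"y":0,"z":-0.18,"rx":0,"ry":0,"rz":0,"claw":0.05},{"x":0,"y":0,"z":-0.18,"rx":0,"ry":0,"rz":0,"claw":0.05},{"x":0,"y":0,"z":-0.18,"rx":0,"ry":0,"rz":0,"claw":0.05},{"x":0,"y":0,"z":-0.18,"rx":0,"ry":0,"rz":0,"claw":0.05}]'
python3 - <<'E'
from h import *
s=sense();R=np.array(s["ee_rot"]);print(s["tcp_pos"],np.degrees(np.arctan2(-R[0,1],R[1,1])))
w=cap("wrist");im=w["color"][:,:,::-1]
np.savez("w7.npz",mtx=w["mtx"],world_to_cam=w["world_to_cam"])
p=cap("scene")["color"][:,:,::-1];cv2.imwrite("pics/s7.png",p)
cv2.imwrite("pics/c4.png",np.hstack([cv2.resize(p[190:290,300:430],(520,400),interpolation=cv2.INTER_CUBIC),cv2.resize(im[0:320,180:460],(280,320))[:, :].copy() if 0 else cv2.resize(im[0:400,180:460],(280,400))]))
E
```

```text
time_s: 28.8
tcp_pos: [0.6063, 0.0459, 0.1373]
ee_rot: [[-0.995, -0.096, -0.001], [-0.096, 0.995, -0.0], [0.001, 0.0, -1.0]]
wrist_force: [0.3, -0.7, -5.7]
gripper_width: 0.158
gripper_force: 30.0
time_s: 29.8
tcp_pos: [0.6026, 0.1663, 0.1379]
ee_rot: [[-0.996, -0.094, -0.001], [-0.094, 0.996, -0.0], [0.001, -0.0, -1.0]]
wrist_force: [0.3, -0.8, -6.8]
gripper_width: 0.158
gripper_force: 30.0
time_s: 30.8
tcp_pos: [0.6029, 0.1673, 0.0934]
ee_rot: [[-0.995, -0.095, 0.001], [-0.095, 0.995, 0.0], [-0.001, 0.0, -1.0]]
wrist_force: [0.2, -1.0, -6.4]
gripper_width: 0.159
gripper_force: 30.0
[0.60291219 0.16726264 0.09341583] 5.4520109279386855
```

View pics/c4.png

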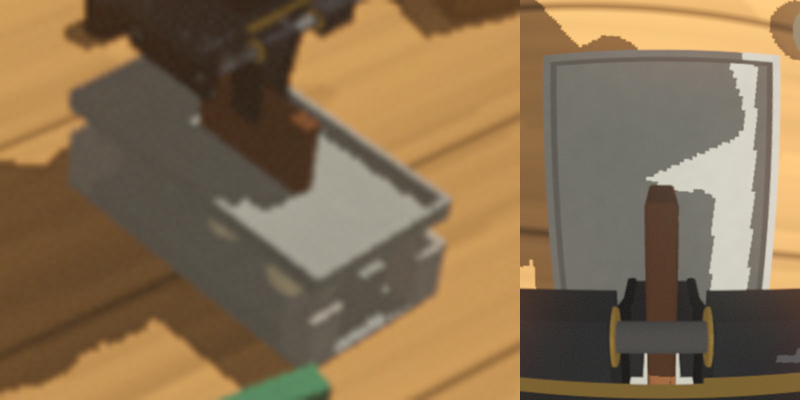

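The tray is aligned above the posts, pin tips at about 55 mm. I'll lower it gently.

```bash
python3 -m pendant '[{"x":0,"y":0,"z":-0.01,"rx":0,"ry":0,"rz":0,"claw":0.05},{"x":0,"y":0,"z":-0.02,"rx":0,"ry":0,"rz":0,"claw":0.05},{"x":0,"y":0,"z":-0.03,"rx":0,"ry":0,"rz":0,"claw":0.05},{"x":0,"y":0,"z":-0.04,"rx":0,"ry":0,"rz":0,"claw":0.05},{"x":0,"y":0,"z":-0.04,"rx":0,"ry":0,"rz":0,"claw":0.05},{"x":0,"y":0,"z":-0.04,"rx":0,"ry":0,"rz":0,"claw":0.05},{"x":0,"y":0,"z":-0.04,"rx":0,"ry":0,"rz":0,"claw":0.05},{"x":0,"y":0,"z":-0.04,"rx":0,"ry":0,"rz":0,"claw":0.05}]'; python3 -m pendant '[{"x":0,"y":0,"z":-0.007,"rx":0,"ry":0,"rz":0,"claw":0.05},{"x":0,"y":0,"z":-0.014,"rx":0,"ry":0,"rz":0,"claw":0.05},{"x":0,"y":0,"z":-0.021,"rx":0,"ry":0,"rz":0,"claw":0.05},{"x":0,"y":0,"z":-0.028,"rx":0,"ry":0,"rz":0,"claw":0.05},{"x":0,"y":0,"z":-0.033,"rx":0,"ry":0,"rz":0,"claw":0.05},{"x":0,"y":0,"z":-0.033,"rx":0,"ry":0,"rz":0,"claw":0.05},{"x":0,"y":0,"z":-0.033,"rx":0,"ry":0,"rz":0,"claw":0.05},{"x":0,"y":0,"z":-0.033,"rx":0,"ry":0,"rz":0,"claw":0.05}]'
```

```text
time_s: 31.9
tcp_pos: [0.6028, 0.1671, 0.0831]
ee_rot: [[-0.995, -0.095, 0.0], [-0.095, 0.995, 0.0], [-0.0, 0.0, -1.0]]
wrist_force: [0.1, 0.0, -6.1]
gripper_width: 0.16
gripper_force: 30.0
time_s: 32.9
tcp_pos: [0.6028, 0.1672, 0.0748]
ee_rot: [[-0.995, -0.095, 0.0], [-0.095, 0.995, 0.0], [-0.0, 0.0, -1.0]]
wrist_force: [0.4, 0.3, -5.6]
gripper_width: 0.153
gripper_force: 30.0
```

```bash
python3 -m pendant '[{"x":0,"y":0,"z":-0.001,"rx":0,"ry":0,"rz":0,"claw":0.05},{"x":0,"y":0,"z":-0.002,"rx":0,"ry":0,"rz":0,"claw":0.05},{"x":0,"y":0,"z":-0.003,"rx":0,"ry":0,"rz":0,"claw":0.05},{"x":0,"y":0,"z":-0.004,"rx":0,"ry":0,"rz":0,"claw":0.05},{"x":0,"y":0,"z":-0.005,"rx":0,"ry":0,"rz":0,"claw":0.05},{"x":0,"y":0,"z":-0.005,"rx":0,"ry":0,"rz":0,"claw":0.05},{"x":0,"y":0,"z":-0.005,"rx":0,"ry":0,"rz":0,"claw":0.05},{"x":0,"y":0,"z":-0.005,"rx":0,"ry":0,"rz":0,"claw":0.05}]'
```

```text
time_s: 33.9
tcp_pos: [0.6027, 0.1671, 0.074]
ee_rot: [[-0.995, -0.095, 0.0], [-0.095, 0.995, -0.0], [-0.0, -0.0, -1.0]]
wrist_force: [-2.8, -0.5, 0.2]
gripper_width: 0.158
gripper_force: 30.0
```

Weight is taken at TCP 0.074, exactly the home height. I'll release with a modest opening and go up.

```bash
python3 -m pendant '[{"x":0,"y":0,"z":0,"rx":0,"ry":0,"rz":0,"claw":0.5},{"x":0,"y":0,"z":0,"rx":0,"ry":0,"rz":0,"claw":0.5},{"x":0,"y":0,"z":0,"rx":0,"ry":0,"rz":0,"claw":0.5},{"x":0,"y":0,"z":0,"rx":0,"ry":0,"rz":0,"claw":0.5},{"x":0,"y":0,"z":0.05,"rx":0,"ry":0,"rz":0,"claw":0.5},{"x":0,"y":0,"z":0.2,"rx":0,"ry":0,"rz":0,"claw":0.5},{"x":0,"y":0,"z":0.4,"rx":0,"ry":0,"rz":0,"claw":0.5},{"x":0,"y":0,"z":0.6,"rx":0,"ry":0,"rz":0,"claw":0.5}]' && python3 -m pendant '[{"x":-0.1,"y":-0.2,"z":0.2,"rx":0,"ry":0,"rz":0,"claw":0.5},{"x":-0.2,"y":-0.4,"z":0.3,"rx":0,"ry":0,"rz":0,"claw":0.5},{"x":-0.3,"y":-0.6,"z":0.3,"rx":0,"ry":0,"rz":0,"claw":0.5},{"x":-0.4,"y":-0.8,"z":0.3,"rx":0,"ry":0,"rz":0,"claw":0.5},{"x":-0.5,"y":-1,"z":0.3,"rx":0,"ry":0,"rz":0,"claw":0.5},{"x":-0.5,"y":-1,"z":0.3,"rx":0,"ry":0,"rz":0,"claw":0.5},{"x":-0.5,"y":-1,"z":0.3,"rx":0,"ry":0,"rz":0,"claw":0.5},{"x":-0.5,"y":-1,"z":0.3,"rx":0,"ry":0,"rz":0,"claw":0.5}]'
python3 - <<'E'
from h import *
p=cap("scene")["color"][:,:,::-1];q=cap("side")["color"][:,:,::-1]
cv2.imwrite("pics/c5.png",np.vstack([cv2.resize(p[150:350,60:460],(800,400),interpolation=cv2.INTER_CUBIC),cv2.resize(q[140:290,140:440],(400,200),interpolation=cv2.INTER_CUBIC).repeat(1,0) if 0 else cv2.resize(q[150:240,140:500],(800,200),interpolation=cv2.INTER_CUBIC)]))
E
```

```text
time_s: 34.9
tcp_pos: [0.6028, 0.167, 0.226]
ee_rot: [[-0.995, -0.095, 0.001], [-0.095, 0.995, 0.0], [-0.001, 0.0, -1.0]]
wrist_force: [0.2, 0.8, 0.3]
gripper_width: 0.494
gripper_force: 0.0
time_s: 35.9
tcp_pos: [0.4782, -0.0821, 0.2986]
ee_rot: [[-0.995, -0.096, 0.0], [-0.096, 0.995, 0.0], [-0.0, 0.0, -1.0]]
wrist_force: [0.1, -0.3, -1.1]
gripper_width: 0.494
gripper_force: 0.0
```

View pics/c5.png

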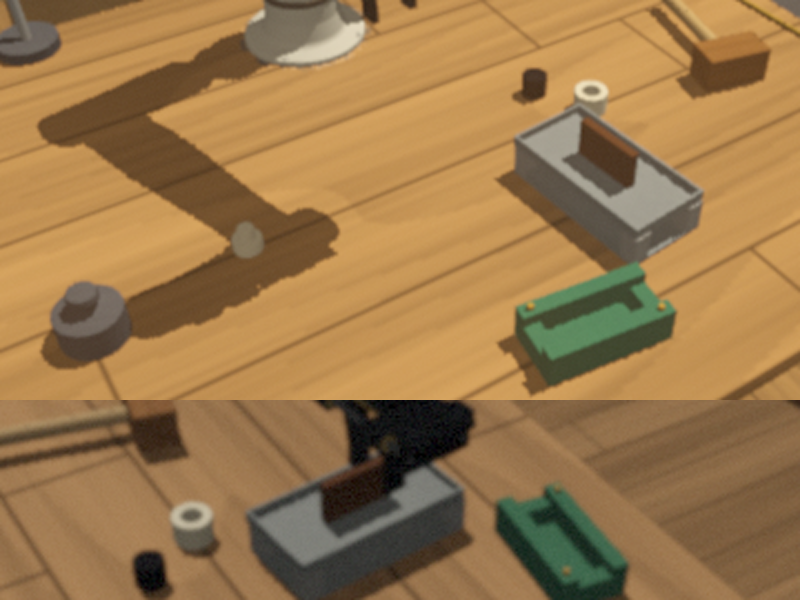

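The top tray sits level and home on the posts, around crop (608,180), and the bystanders and look-alikes are undisturbed. I'm handing it in.

```bash
python3 -c "
from station import *
print(finish_job())"
```

```text
the job is handed in; nothing more can be done
None
```

The three plain prints stand upright in their matching cells, the grip tray is stacked home on the posts, nothing else was disturbed, and the job was handed in at about 36 s.

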